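# Open the slide case by feeling for the hidden release notch behind it

## Robot

A 6-joint arm with a two-finger parallel gripper is mounted at the origin on a cart in front of the work surface, level with it; the furniture and walls round the work are solid. World frame = base frame: x ahead of the robot, y to its left, z up, the work surface at z = 0. Lengths are in m, angles in rad, forces in N, time in s.
With the tool pointing down it reaches from about 0.375 to 0.925 m from the base axis. Payload 5.7 kg.
Tool frame: the origin (TCP) lies midway between the tips of the shut fingers; the grasp point (between the pads) lies 19 mm behind it; z points along the fingers, x is the direction in which the jaws open and shut, and the axes are right-handed (so a half turn about z gives the same grasp; the last joint's range is limited). The gripper opens to 88 mm and grips with 3 to 60 N. Pads are 20 mm wide; open, the fingers measure 115 mm over their backs; the gripper's body (75 mm by 178 mm) begins 61 mm behind the grasp point.
Start: joints at [-1.453, 0.359, 1.51, -0, 1.272, -0.115], TCP at [0.138, -0.584, 0.223] pointing down, gripper open.
Joint ranges: [-2.97, 2.97], [-1.01, 2.36], [0.21, 2.38], [-0.96, 4.11], [0.2, 2.71], [-2.98, 2.98]. Speed limits (rad/s): [2.39, 2.39, 3.14, 3.14, 3.14, 3.14].

## Interface

Orientations are given as a unit quaternion [x, y, z, w].
In Python, from bench import move_ptp, servo_line, goto_joints, move_gripper, sleep, inverse_kinematics, capture, PlanningError, close_job, spot_in, silhouettes, current_clock, current_joint_pos, current_qvel, current_joint_torque, current_position, current_orientation, current_force, current_torque, current_finger_gap gives the robot as it stands. Calls block until the motion is done:
- move_ptp(position, orientation): joint-space move of the TCP to a pose.
- servo_line(position, orientation=None, rate=0.15, contact_N=None): straight line of the TCP; orientation=None keeps the orientation; rate is the mean speed in m/s. With contact_N (N) it stops when the force on the tool has changed by that much, and returns True; else False.
- goto_joints(angles): joint-space move.
- move_gripper(opening): finger opening in m; the grip force is fixed at half the most; returns when the fingers have stopped.
- sleep(seconds).
- inverse_kinematics(position, orientation): joint angles nearest the present ones, or None.
- capture(name): name is "scene" or "top"; returns a dict with "image" (384x512x3 uint8, blue, green, red), "range_z" (384x512 float32, m along the optical axis (not along the pixel's ray), 0 where there is no reading), "intrinsics" (3x3 intrinsics, pixels), "k1" (the pictures are not rectified: a ray, as slopes to the right and down, at radius r is drawn at 1 + k1 r^2 times it, then the intrinsics apply), "R" (3x3) and "t" (3): a world point X has camera coordinates R X + t. Camera axes: x right, y down, z forward; pixel columns grow to the right and rows downward; lengths in m; the calibration is good to about 2 mm. A picture is of the moment at which its call begins.
A pose or a line that the arm cannot do raises PlanningError and nothing moves.
- close_job(): hands the job in, once; it reports no verdict.
Trained networks look in the newest picture that a camera, given by its name, has taken for a name from the list of things; names that differ only in an ending like _2 or _b are one class to them, and where a whole thing is asked for, a point or a joint stands for the part that bears it (a point fixed in the world has none). Each returns a list of dicts, best first, with "conf" (0 to 1); they miss things now and then, are a little off and sometimes report something else, mostly with a low value. They report only what shows in the picture. A call takes as long as a camera call. They do not tell look-alikes from the thing itself.
- spot_in(camera, query): "xy" ([column, row] in pixels, amid what is visible of it).
- silhouettes(camera, query): "region" (384x512 bool, what is visible of it) and "xy" ([column, row] in pixels, amid what is visible of it).
Readings, each from a call of its own:
- current_clock(): time.
- current_joint_pos(): joint angles.
- current_qvel(): joint speeds.
- current_joint_torque(): joint torques, N m.
- current_position(): TCP position.
- current_orientation(): TCP orientation.
- current_force(): force on the tool from outside, world axes, zero at the start.
- current_torque(): the same for the moment, N m.
- current_finger_gap(): finger opening in m.
Only numpy, scipy, OpenCV 4.12 (cv2) and the standard library are available. Lean on these libraries where they do the work, as an engineer would, in place of code of your own. Each camera call takes 0.05 s, during which the arm holds its last target.

## Task

Open the flat grey slide case, which was set down with its hinge towards you: with closed fingers feel gently along its far upright face for the thumb notch, press the sprung tongue inside the notch towards you until the catch lets go, and draw your fingers away so that the sprung lid can rise fully open. Only touch and press: grasp or lift nothing, and leave the stapler, tape roll, marker and upright vial where they are.

Things in the scene. Friction and masses are not known exactly. Their poses are not given: they have to be found in the camera images.
- case: The slide case: flat grey plastic box with a blank paper label on its lid, 150 (x) x 246 (y) x 45 mm high, fixed. Origin: centre of its underside, on the worktop. x points from the hinge edge (near the robot) out through the far face, y along the far edge to the left, z up. The lid covers x = -75 to +52 mm. Beyond it, x = 53 to 75 mm, runs a plain rail 40 mm high; its upright far face is at x = 75 mm.
- rail_mid (a point): Middle of the far face of the rail, on that face, 25 mm above the worktop; axes as the case. The rail has one thumb notch, out of sight from the robot's side. Its place differs from start to start and is not given: its centre is anywhere from 96 mm right (-y) to 96 mm left (+y) of this point. The rest of the rail is solid.
- edge_right (a point): Right-hand end of the rail's far face (120 mm in -y from its middle), on that face, 25 mm above the worktop. About the notch: 42 mm long (along y), open to the far side and the top, floor 10 mm above the worktop, with 3 mm cheeks at its two ends.
- edge_left (a point): Left-hand end of the rail's far face (120 mm in +y from its middle), on that face, 25 mm above the worktop. About the tongue: it stands in the notch, 12 mm in from the far face, 40 mm wide, from 12 to 38 mm above the worktop, of the same grey plastic.
- release (a joint): Travel of the release tongue in m: 0 at rest, grows as it is pushed in level towards the hinge (-x of the case), 0.007 at its stop. A spring pushes it back: about 2 N at rest, 6 N at the stop. The catch lets the lid go at about 0.004; press it right in. 
- lid (a joint): Angle of the lid in rad: 0 shut, 1.15 fully open. Hinged on the edge near the robot; a damped spring lifts it in 2 to 3 s once the catch is released, with about 1 N at its far edge, so it may rest against the hand until that is drawn away. While latched it cannot be lifted.
- stapler: Bystander: small black stapler, 32 x 120 x 28 mm, lying behind the case. Origin: centre of its underside.
- tape_roll: Bystander: roll of white tape lying flat, 52 mm across, 13 mm high, behind the case. Origin: centre of its underside.
- vial: Bystander: upright vial with a blue cap, 33 mm across, 104 mm high, to the left of the case. Origin: centre of its underside.
- marker: Bystander: black marker lying to the right of the case, 140 mm long, 16 mm thick. Origin: centre of its underside.
Not all that is in view belongs to the job. Leave any blue or green look-alike of the part that bears release alone.

How it is judged:
By the outcome, as a careful person would: the job done as asked, in the order asked, and still so for the second after the job is handed in, with the robot touching nothing.
It also fails if it takes over 58 s, if anything falls off the work surface, if the arm or the gripper's body presses on something with over 40 N, if the wrist force passes 120 N, or if a joint passes its speed limit or range.

## Working session

There is one attempt and no reset: what is moved stays moved. The work goes in short steps, each a Python script; the robot and the scene stay as the last script left them, time stands still between calls to the robot, and variables do not carry over. Pictures are saved under pics/ and viewed, and the job is handed in when it is done.

```bash
mkdir -p pics; ls
python3 - <<'E'
from bench import *
import cv2,numpy as np
for n in ["scene","top"]:
    c=capture(n); cv2.imwrite(f"pics/{n}0.png",c["image"]); np.savez(f"{n}0.npz",**c)
    print(n,c["intrinsics"].tolist(),c["k1"],c["R"].tolist(),c["t"].tolist())
    for q in ["case","release","lid","stapler","tape_roll","vial","marker"]:
        print(q,[(np.round(d["xy"]).tolist(),round(d["conf"],2)) for d in spot_in(n,q)])
print(current_clock(),current_position(),current_orientation(),current_finger_gap())
E
```

```text
pics
scene [[364.8228924117116, 0.0, 260.5554430678984], [0.0, 364.8228924117116, 183.97126018526754], [0.0, 0.0, 1.0]] -0.10717222274891111 [[-0.7476363548860311, -0.6638912283960754, 0.016979920832507125], [-0.3817083545957478, 0.40865441442560063, -0.8290357661779596], [0.5434506535873658, -0.6262986559375802, -0.5589377252308575]] [0.38086481634694286, 0.26880828124814, 0.8092377751042985]
case [([281.0, 215.0], 0.63)]
release [([233.0, 249.0], 0.7)]
lid [([279.0, 209.0], 0.86)]
stapler [([228.0, 175.0], 0.72)]
tape_roll []
vial [([189.0, 253.0], 0.65)]
marker []
top [[362.82868584936296, 0.0, 252.08044563350546], [0.0, 362.82868584936296, 194.91937927092275], [0.0, 0.0, 1.0]] -0.11155678855587699 [[0.018762022598356656, -0.9996602624100988, -0.01809271306884583], [-0.9988344658019668, -0.01793549516816798, -0.0448110247503044], [0.04447129899292942, 0.018912370852049644, -0.9988316303535025]] [-0.04905343677327467, 0.5343721561917231, 0.9781371186120231]
case [([240.0, 228.0], 0.83)]
release [([163.0, 228.0], 0.68), ([242.0, 203.0], 0.63), ([385.0, 235.0], 0.55)]
lid [([244.0, 228.0], 0.83), ([240.0, 227.0], 0.16)]
stapler [([258.0, 131.0], 0.86)]
tape_roll [([228.0, 143.0], 0.65)]
vial [([126.0, 211.0], 0.54)]
marker [([333.0, 240.0], 0.5)]
0.8 [ 0.13840436 -0.58378252  0.22264782] [ 7.84435178e-01 -6.20210811e-01 -3.24689800e-05 -3.39988662e-05] 0.08778884430270605
```

View pics/scene0.png

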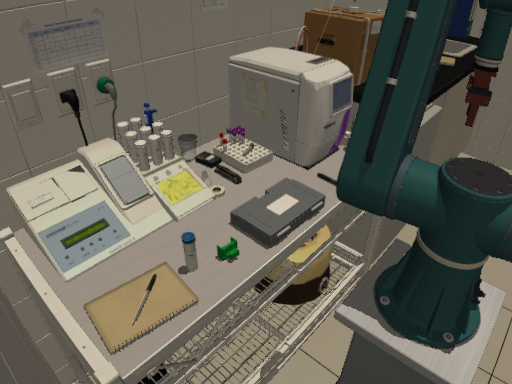

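View pics/top0.png

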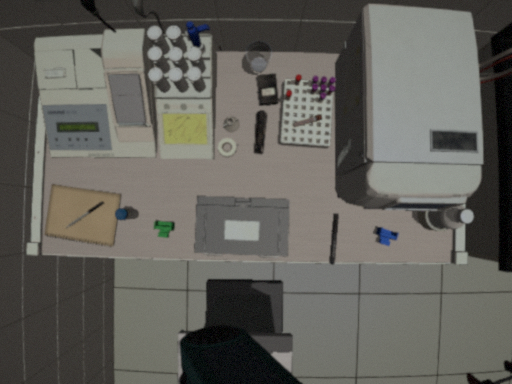

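Run:
```python
import cv2
im=cv2.imread("pics/top0.png")[100:290,90:410]
cv2.imwrite("pics/topcrop.png",cv2.resize(im,None,fx=2.5,fy=2.5,interpolation=cv2.INTER_CUBIC))
im=cv2.imread("pics/scene0.png")[130:320,150:400]
cv2.imwrite("pics/scenecrop.png",cv2.resize(im,None,fx=3,fy=3,interpolation=cv2.INTER_CUBIC))
```

```text
(no output)
```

View pics/topcrop.png

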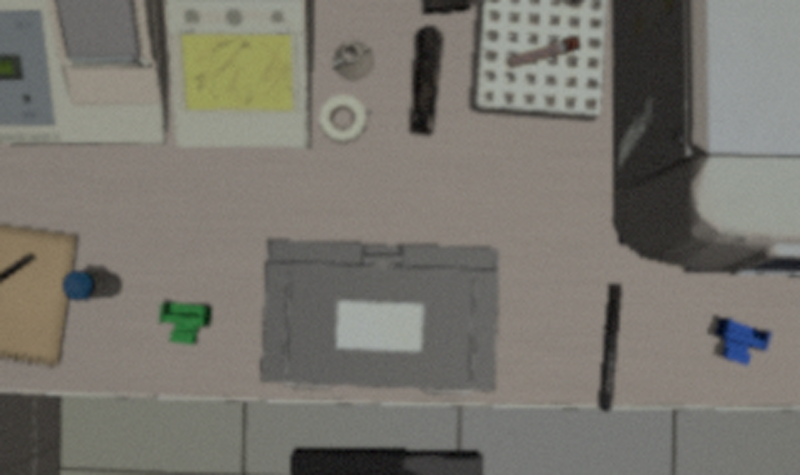

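View pics/scenecrop.png

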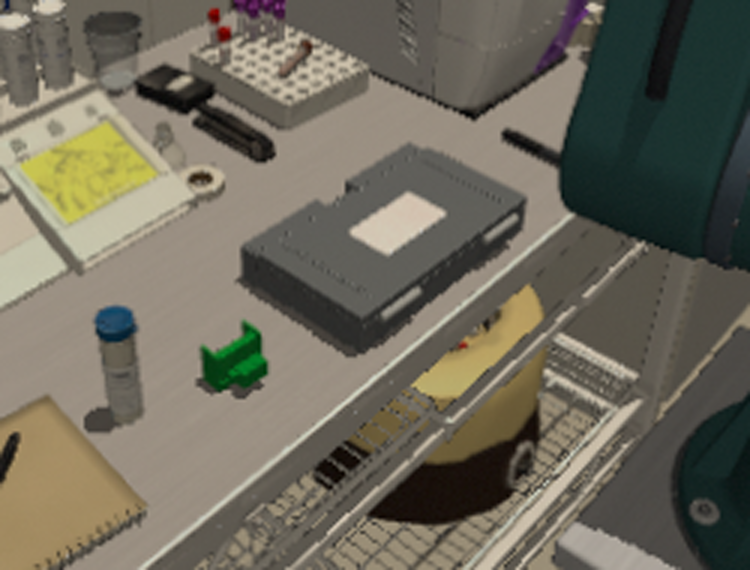

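The top picture shows three release candidates: green at (163,228), blue at (385,235) and grey at (242,203), set in the far rail. The grey one is the real tongue because it sits in the case's notch, and the crop confirms it at crop pixel (381,250). Next I'll measure the case pose and where the notch lies on the rail.

```bash
cat > h.py <<'E'
import numpy as np,cv2
def load(n): return dict(np.load(n))
def dist(c): return np.array([float(c["k1"]),0,0,0,0])
def und(c,px):
    return cv2.undistortPoints(np.array(px,float).reshape(-1,1,2),c["intrinsics"],dist(c)).reshape(-1,2)
def atz(c,px,z):
    d=np.c_[und(c,px),np.ones(len(np.atleast_2d(px)))]@c["R"]; o=-c["R"].T@c["t"]
    return o+d*((z-o[2])/d[:,2])[:,None]
def cloud(c):
    v,u=np.nonzero(c["range_z"]>0); z=c["range_z"][v,u]
    X=np.c_[und(c,np.c_[u,v])*z[:,None],z]
    return (X-c["t"])@c["R"],u,v
E
python3 - <<'E'
from h import *
for n in ["top0.npz","scene0.npz"]:
    c=load(n);P,u,v=cloud(c)
    m=(P[:,0]>.33)&(P[:,0]<.62)&(abs(P[:,1])<.25)&(P[:,2]>.032)&(P[:,2]<.06)
    # keep main component
    Q=P[m]; 
    m2=(Q[:,1]>-.17)&(Q[:,1]<.16);Q=Q[m2]
    print(n,len(Q),Q.min(0),Q.max(0),np.median(Q[:,2]))
    r=cv2.minAreaRect(Q[:,:2].astype(np.float32));print(r,cv2.boxPoints(r))
c=load("top0.npz")
# corners from crop -> px
f=lambda x,y:(90+(x+.5)/2.5-.5,100+(y+.5)/2.5-.5)
print("rail corners far-left, far-right z.04",atz(c,[f(267,239),f(497,249)],.04).round(4).tolist())
print("near corners z.045",atz(c,[f(262,380),f(494,390)],.045).round(4).tolist())
print("notch ends z.04",atz(c,[f(361,244),f(403,246)],.04).round(4).tolist())
for n,z in [((428,25),.028),((423,132),.028),((343,118),.013),((78,285),.104),((614,285),.016),((605,408),.016)]: print(n,atz(c,[f(*n)],z).round(3).tolist())
x0,x1,y0,y1=185,300,190,262
cr=c["image"][y0:y1,x0:x1]; cv2.imwrite("pics/rail.png",cv2.resize(cr,None,fx=6.5,fy=6.5,interpolation=cv2.INTER_CUBIC))
P,u,v=cloud(c)
for row in range(194,210):
  print(row,[ (lambda k: round(P[k[0],2]*1000) if len(k) else -1)(np.nonzero((u==x)&(v==row))[0]) for x in range(222,264,2)])
E
```

```text
top0.npz 5273 [ 0.36994627 -0.1381546   0.03218322] [0.52954114 0.10940674 0.05266176] 0.04609492287608687
((0.449741005897522, -0.014271371066570282), (0.24676378071308136, 0.15749157965183258), 88.89942932128906) [[ 0.3686399  -0.136118  ]
 [ 0.5261024  -0.139143  ]
 [ 0.5308421   0.10757525]
 [ 0.3733796   0.11060026]]
scene0.npz 3068 [ 0.36807544 -0.14066872  0.032002  ] [0.53095311 0.11080846 0.05089611] 0.0465526314063886
((0.4502878785133362, -0.014731138944625854), (0.2485545575618744, 0.16084067523479462), 88.5604476928711) [[ 0.3667708  -0.13694885]
 [ 0.52756065 -0.14098954]
 [ 0.53380495  0.10748658]
 [ 0.3730151   0.11152726]]
rail corners far-left, far-right z.04 [[0.5302, 0.1082, 0.04], [0.524, -0.1364, 0.04]]
near corners z.045 [[0.381, 0.1093, 0.045], [0.3758, -0.1352, 0.045]]
notch ends z.04 [[0.5267, 0.0078, 0.04], [0.5254, -0.0368, 0.04]]
(428, 25) [[0.767, -0.059, 0.028]]
(423, 132) [[0.649, -0.056, 0.028]]
(343, 118) [[0.666, 0.032, 0.013]]
(78, 285) [[0.478, 0.289, 0.104]]
(614, 285) [[0.488, -0.266, 0.016]]
(605, 408) [[0.355, -0.258, 0.016]]
194 [1, -1, 0, 1,
[... 628 characters left out ...]
39, 41, 41, 41, 41, 44, 40, 39, 39, 38, 37, 37, 43, 38, 39, 45, 40, 44, 41, 39, 41]
203 [41, 43, 39, 45, 42, 38, 43, 39, 42, 40, 41, 39, 38, 40, 41, 42, 42, 43, 39, 41, 42]
204 [42, 40, -1, 42, 39, 42, 43, 42, 40, 38, 37, 40, 39, 39, 40, 39, 41, 38, 42, 41, 41]
205 [48, 47, 45, 49, 45, 4, 6, 8, 10, 18, 18, 15, 18, 22, 36, 42, 43, 39, 40, 39, 42]
206 [47, 47, 46, 45, 47, 45, 45, 48, 45, 48, 48, 47, 45, 45, 44, 47, 46, 46, 6, 4, 7]
207 [46, 46, 45, 47, 46, 46, 44, 46, 49, 46, 48, 47, 47, 48, 48, 48, 47, 52, 45, 45, 45]
208 [49, 47, 49, 47, 49, 48, 47, 47, 50, 49, 49, 47, 47, 48, 46, 48, 46, 48, 45, 48, 46]
209 [47, 44, 48, 50, 48, 46, 48, 47, 47, 46, 43, 46, 50, 45, 47, 47, 47, 48, 47, 46, 47]
```

View pics/rail.png

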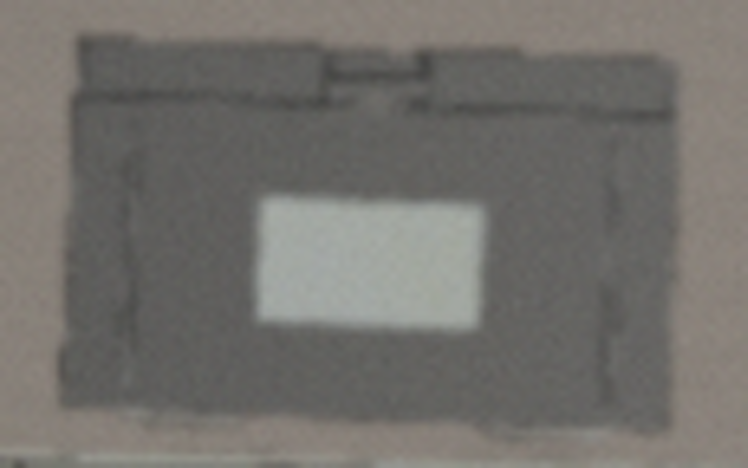

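The notch centre is near world (0.526, -0.015), close to mid-rail, with the case yawed about -1.4°. I'll check the route past the tall machine on the right and the IK before moving.

```bash
cat >> h.py <<'E'
yaw=np.arctan2(-.0062,.2446)  # case yaw
ex=np.array([np.cos(yaw),np.sin(yaw),0]); ey=np.array([-np.sin(yaw),np.cos(yaw),0])
phi=(-np.pi/2+yaw)/2
Q=[np.cos(phi),np.sin(phi),0,0]
N=np.array([.5260,-.0145,0])  # notch centre on far face
def at(a,b,z): return (N+a*ex+b*ey+[0,0,z]).tolist()
E
python3 - <<'E'
from h import *
from bench import *
for n in ["top0.npz","scene0.npz"]:
    P,u,v=cloud(load(n))
    m=(P[:,2]>.08)&(P[:,1]<-.15)&(P[:,1]>-.6)&(P[:,0]>.3)&(P[:,0]<.9)&(P[:,2]<.5)
    print(n,np.percentile(P[m],[0.5,2,50,98,99.5],axis=0).round(3).tolist())
    m=(P[:,2]>.08)&(abs(P[:,1])<.25)&(P[:,0]>.5)&(P[:,0]<.85)&(P[:,2]<.5)
    if m.sum(): print(m.sum(),np.percentile(P[m],[2,50,98],axis=0).round(3).tolist())
print(np.degrees(yaw))
for p in [[.42,-.06,.25],at(.06,.045,.2),at(.06,.045,.022),at(.01,0,.022)]:
    q=inverse_kinematics(p,Q);print(np.round(p,3),None if q is None else np.round(q,2))
E
```

```text
top0.npz [[0.472, -0.539, 0.082], [0.497, -0.524, 0.105], [0.689, -0.349, 0.332], [0.89, -0.259, 0.338], [0.898, -0.237, 0.339]]
4484 [[0.728, -0.217, 0.081], [0.795, 0.15, 0.114], [0.848, 0.247, 0.204]]
scene0.npz [[0.501, -0.539, 0.081], [0.503, -0.472, 0.086], [0.631, -0.266, 0.243], [0.886, -0.259, 0.337], [0.897, -0.257, 0.363]]
2759 [[0.724, 0.069, 0.081], [0.794, 0.156, 0.13], [0.847, 0.247, 0.202]]
-1.4519942089764786
[ 0.42 -0.06  0.25] [-0.31  0.07  1.82 -0.    1.25  1.29]
[0.587 0.029 0.2  ] [-0.07  0.36  1.57 -0.    1.21  1.53]
[0.587 0.029 0.022] [-0.07  0.58  1.72 -0.    0.84  1.53]
[ 0.536 -0.015  0.022] [-0.16  0.53  1.84 -0.    0.77  1.44]
```

Run:
```python
from h import *
from bench import *
move_gripper(0.0)
o=current_orientation()
move_ptp([.12,-.43,.26],o)
move_ptp([.42,-.06,.26],Q)
move_ptp(at(.06,.045,.16),Q)
move_ptp(at(.06,.045,.05),Q)
print(current_clock(),current_position(),current_finger_gap(),current_force())
c=capture("scene");cv2.imwrite("pics/s1.png",c["image"])
c=capture("top");cv2.imwrite("pics/t1.png",c["image"][90:300,90:410].repeat(2,0).repeat(2,1))
```

```text
5.95 [0.5872123  0.02812688 0.05132981] 0.00012840694044625382 [-0.2540519  -0.61248981  0.70381794]
```

View pics/s1.png

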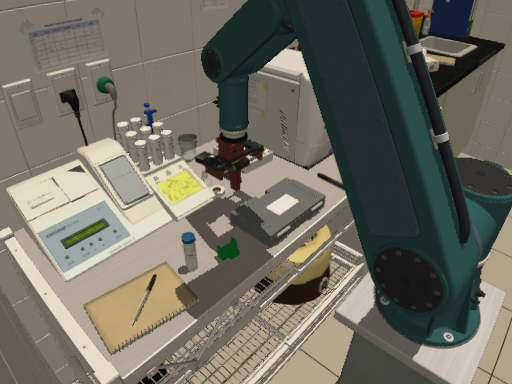

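The closed fingers, at (236,180), are behind the rail and clear of everything. Next I'll feel along the solid face beside the notch.

Run:
```python
from h import *
from bench import *
def loc():
    d=np.array(current_position())-N; return np.round([d@ex*1000,d@ey*1000,d[2]*1000],1)
servo_line(at(.06,.045,.022),Q,rate=.08)
servo_line(at(.03,.045,.022),rate=.08)
f0=np.array(current_force())
r=servo_line(at(-.004,.045,.022),rate=.015,contact_N=1.5)
print("touch left",r,loc(),np.array(current_force())-f0,current_clock())
```

```text
touch left True [13.3 45.  21.9] [ 0.64358686 -0.37276874 -0.56228353] 8.3
```

Run:
```python
from h import *
from bench import *
def loc():
    d=np.array(current_position())-N; return np.round([d@ex*1000,d@ey*1000,d[2]*1000],1)
print([np.round(current_force(),2).tolist() for _ in range(3)])
r=servo_line(at(.004,.045,.022),rate=.015,contact_N=3)
print(r,loc(),np.round(current_force(),2),current_clock())
```

```text
[[0.76, -0.06, 0.44], [0.76, -0.06, 0.44], [0.76, -0.06, 0.44]]
True [13.2 45.  21.7] [-0.18 -0.76  1.65] 8.55
```

The solid face stops the fingers at TCP offset 13.2 mm, the same on both touches. I'll move along to the notch and expect tongue contact about 12 mm deeper.

Run:
```python
from h import *
from bench import *
def loc():
    d=np.array(current_position())-N; return np.round([d@ex*1000,d@ey*1000,d[2]*1000],1)
def touch(b,n=3):
    servo_line(at(.0165,b,.022),rate=.06)
    sleep(.15); f0=np.array(current_force())
    r=servo_line(at(-.002,b,.022),rate=.015,contact_N=n)
    l=loc(); sleep(.2); print(b,r,l,loc(),np.round(np.array(current_force())-f0,2),current_clock())
touch(.031)
touch(0.0)
```

```text
0.031 True [13.3 31.1 21.9] [13.3 31.1 21.7] [ 1.59 -0.1   1.65] 9.7917
0.0 True [ 1.3 -0.  22.1] [ 1.3 -0.  21.9] [ 1.35 -0.74  1.99] 11.8167
```

The contact is exactly 12.0 mm deeper, so this is the tongue. Pressing it right in.

Run:
```python
from h import *
from bench import *
def loc():
    d=np.array(current_position())-N; return np.round([d@ex*1000,d@ey*1000,d[2]*1000],1)
r=servo_line(at(-.0085,0,.022),rate=.015,contact_N=14)
print(r,loc(),np.round(current_force(),2),current_clock())
sleep(.5)
print(loc(),np.round(current_force(),2),current_clock())
c=capture("scene");cv2.imwrite("pics/s2.png",cv2.resize(c["image"][110:290,170:370],None,fx=3.5,fy=3.3))
```

```text
False [-5.7 -0.2 22.1] [ 9.28  1.29 -7.04] 12.5583
[-5.7 -0.1 22.1] [ 8.73  1.09 -6.31] 13.0583
```

View pics/s2.png

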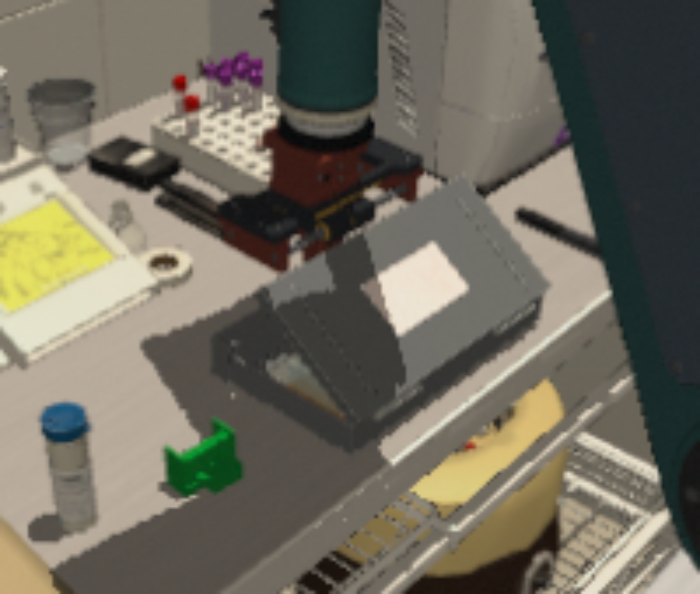

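The tongue has travelled the full 7 mm to its stop. The picture shows the lid released and resting against the hand, with its far edge near (370,220). Drawing the fingers away.

Run:
```python
from h import *
from bench import *
servo_line(at(.07,0,.022),rate=.06)
servo_line(at(.07,0,.05),rate=.08)
sleep(3.0)
print(current_position(),np.round(current_force(),2),current_clock())
for n in ["scene","top"]:
    c=capture(n);np.savez(n+"3.npz",**c);cv2.imwrite(f"pics/{n}3.png",cv2.resize(c["image"],None,fx=1.5,fy=1.5))
    P,u,v=cloud(c)
    m=(P[:,0]>.36)&(P[:,0]<.53)&(P[:,1]<.04)&(P[:,1]>-.07)&(P[:,2]>.06)&(P[:,2]<.25)
    A=P[m]; 
    if n=="top": A=A[(A[:,0]<.45)]
    s=np.polyfit(A[:,0],A[:,2],1); print(n,m.sum(),np.arctan(s[0]),A.max(0))
    for q in ["stapler","tape_roll","vial","marker"]:
        print(q,[(np.round(d["xy"]).tolist(),round(d["conf"],2)) for d in spot_in(n,q)])
```

```text
[ 0.59594748 -0.0162809   0.04998042] [ 0.13  0.2  -0.2 ] 18.0667
scene 1168 1.075966126772107 [0.44118649 0.03993814 0.15555663]
stapler [([227.0, 172.0], 0.44)]
tape_roll [([221.0, 190.0], 0.67)]
vial [([193.0, 257.0], 0.9)]
marker [([331.0, 181.0], 0.41), ([293.0, 197.0], 0.32)]
top 178 0.9730660822577927 [ 0.43916424 -0.01482901  0.15600438]
stapler [([261.0, 118.0], 0.69)]
tape_roll []
vial [([126.0, 214.0], 0.58)]
marker [([334.0, 240.0], 0.75)]
```

View pics/scene3.png

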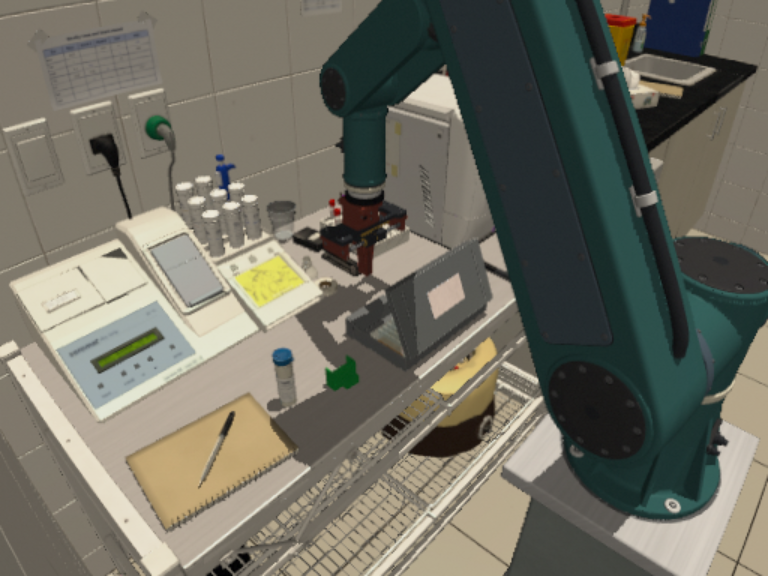

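View pics/top3.png

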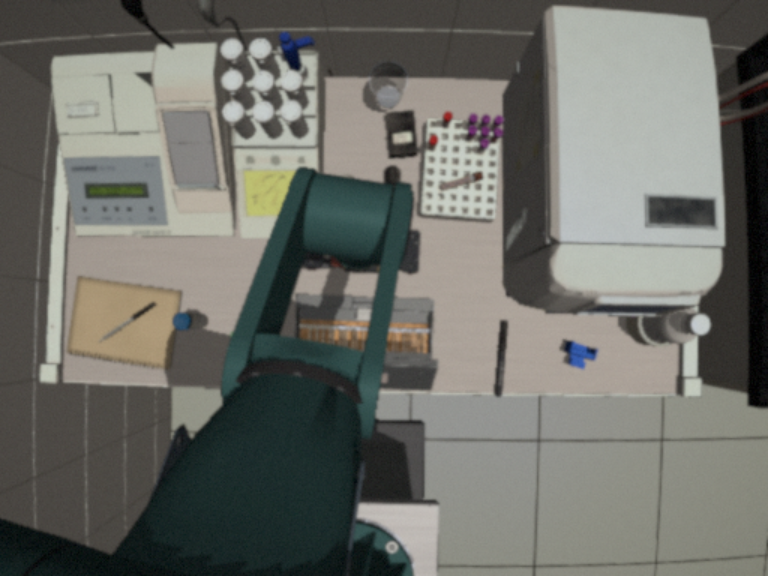

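The lid looks open, with its edge near (478,245), but my slope estimate reads 1.08 rad rather than 1.15. I'll wait, then fit the lid plane properly.

Run:
```python
from h import *
from bench import *
sleep(1.5)
for nm in ["old","new"]:
    if nm=="old": c=load("scene3.npz")
    else: c=capture("scene"); S=silhouettes("scene","lid"); print([(d["conf"],np.round(d["xy"])) for d in S])
    P,u,v=cloud(c); L=(P-[.4515,-.0145,0]); X=L@ex; Y=L@ey; Z=P[:,2]
    m=(abs(Y)<.09)&(X>-.085)&(X<.0)&(Z>.07)&(Z<.145)
    A=np.c_[X,Y,Z][m]
    for _ in range(4):
        ce=A.mean(0); n=np.linalg.svd(A-ce,full_matrices=False)[2][2]; d=(A-ce)@n; A=A[abs(d)<max(2*np.median(abs(d)),.003)]
    n*=np.sign(n[2]); print(nm,len(A),"tilt",np.arccos(n[2]),n.round(3),"rms",d.std(),"top z",np.percentile(Z[(abs(Y)<.09)&(X>-.085)&(X<.02)&(Z<.25)],99.5))
print(np.round(current_force(),2),current_clock())
```

```text
old 1360 tilt 1.1451388882280187 [-0.911 -0.004  0.413] rms 0.001078189119488875 top z 0.1543238298520038
[(0.72, array([294., 198.]))]
new 1346 tilt 1.1463425858114207 [-0.911 -0.003  0.412] rms 0.0010736393385237482 top z 0.15408342351342044
[-0.25  0.25  0.12] 20.1667
```

The plane fit gives a steady 1.146 rad, so the lid is fully open. The force is about zero and the hand is clear, so I'm handing in.

```bash
python3 -c "
from bench import *
close_job()"
```

```text
the job is handed in; nothing more can be done
```

The slide case is open, and I handed the job in at about 20 s.

**What I did:** With closed fingers I felt the solid far face at 45 mm and 31 mm left of the notch centre. I then moved to the notch and touched the tongue 12.0 mm deeper. I pressed it the full 7 mm to its stop, with about 9 N along the press direction. The lid came free and rested against the hand until I drew the fingers back about 75 mm and raised them 28 mm.

**Last checks:**
- **Lid:** a plane fit to the depth picture gave 1.145 rad and then 1.146 rad about 2 s later, against 1.15 for fully open. A cruder slope estimate before that had read 0.97–1.08 rad; I put that down to the rough fit.
- **Hand:** the force on the tool was about zero, with nothing touching.
- **Bystanders:** the vial and marker were found within about 3 px of their first top-view positions. The arm partly hid the stapler, whose top-view spot moved 13 px, and it hid the tape roll from the top camera. For those two I rely on the scene picture, which shows the stapler within about 3 px of before and the tape roll in place, and on a hand path that stayed clear of both.
- **Look-alikes:** I did not touch the green or blue ones.

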